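# Air the seedlings under the lever-lifted propagator lid

### The arm

A 6-joint arm with a two-finger parallel gripper is mounted at the origin on the work surface. World frame = base frame: x ahead of the robot, y to its left, z up, the work surface at z = 0. Lengths are in mm, angles in rad, forces in N, time in s.
With the tool pointing down it reaches from about 275 to 1000 mm from the base axis. Payload 8.4 kg.
Tool frame: the origin (TCP) lies at the centre of the arm's flange, where the gripper is bolted on; the fingertips stand 173 mm ahead of it and the grasp point (between the pads) lies 155 mm ahead of it (tcp_to_tips is the distance from the TCP to the fingertips, in mm); z points along the fingers, x is the direction in which the jaws open and shut, and the axes are right-handed (so a half turn about z gives the same grasp; the last joint's range is limited). The gripper opens to 85 mm and grips with 20 to 120 N. Pads are 22 mm wide; open, the fingers measure 114 mm over their backs; the gripper's body (76 mm by 85 mm) begins 54 mm behind the grasp point. The pads swing forward as they close: fully open they stand 13 mm farther back than shut.
Start: joints at [-1.331, 0.353, 1.633, -0, 1.155, -0.002], TCP at [149.655, -606.822, 404.681] pointing down, gripper open.
Joint ranges: [-2.63, 2.63], [-0.92, 2.1], [0.06, 2.66], [-1.3, 4.44], [0, 2.69], [-3.02, 3.02]. Speed limits (rad/s): [2.22, 2.22, 2.79, 3.14, 3.14, 3.14].

### API

Orientations are given as [roll, pitch, yaw] about the fixed x, y, z axes, in that order (R = Rz(yaw) Ry(pitch) Rx(roll)).
In Python, from rig import sense, grab_frame, camera_info, sign_off, tcp_to_tips gives the robot as it stands.
- The arm moves only by the shell command python3 -m creep 'ROWS' [FORCE]. ROWS is text: rows parted by semicolons, each of 5 numbers parted by spaces: the opening in per cent of the stroke, from 0 (shut) to 100 (fully open), then the shift along the tool's x, y, z in cm, then the turn about the tool's z in degrees. In form: fingers tx ty tz roll; .... A call has 1 to 20 rows; each row is the pose to reach, as a shift and turn from the pose measured when the call began, along the tool's axes at that moment; what a row does not reach only later rows make up. A row lasts 1/10 s, in which the tool goes at most 50 mm and 8.59 degrees, less where a joint would pass 70% of its speed; a pose out of reach is approached as far as the arm can. A call with a gripper value outside its range is refused whole. The fingers move at their own pace and stop on an object; FORCE is the grip in N (left out, the last holds). Time passes only in rows, so rows that repeat a pose let the fingers close. It gives the time, the measured TCP pose, the force and the opening at its end, in the units of the state.
- sense(): the state, without advancing time (a new reading comes with each control period).
- grab_frame(name): name is "side" or "top" or "wrist"; returns (picture, depth): 384x512x3 uint8, blue, green, red; 384x512 float32, mm along the optical axis (not along the pixel's ray), 0 where there is no reading.
- camera_info(name): a dict with "vertical_fov" (degrees; the focal length in pixels is half the picture's height over the tangent of half this angle, whatever the lens; pixels are square), "cx", "cy" (the principal point, pixels), "world_to_cam" (4x4, takes a point from world to camera coordinates). Camera axes: x right, y down, z forward; pixel columns grow to the right and rows downward; lengths in mm; the calibration is good to about 2 mm. A picture is of the moment at which its call begins: read the wrist's pose just before it. camera_info takes no time and is no camera call; for the wrist camera it gives the pose at the moment of the call.
- sign_off(): hands the job in, once; it reports no verdict.
The state is a dict: "clock": time; "qpos": joint angles; "qvel": joint speeds; "joint_efforts": joint torques, N m; "eef_pos": TCP position; "tcp_rot": TCP orientation; "contact_force": force on the tool from outside, world axes, zero at the start; "wrist_torque": the same for the moment, N m; "opening": opening from 0.0 (shut) to 1.0 (fully open).
Only numpy, scipy, OpenCV 4.12 (cv2) and the standard library are available. Lean on these libraries where they do the work, as an engineer would, in place of code of your own. Each camera call takes 0.05 s, during which the arm holds its last target.

### The job

Air the seedlings: press the propagator's front lever down with the fingertips until the linked lid stands fully open, and keep it open for at least three seconds. Then let the lever come up slowly under your fingers, over about three seconds, so that the lid sinks shut without dropping or slamming, and move clear. Work the lid only through the lever, grip nothing, and leave the bottle and the two potted seedlings where they stand.

Things in the scene. Friction and masses are not known exactly. Their poses are not given: they have to be found in the camera images.
- propagator: Lime-green plastic box 200 x 260 x 121 mm high (top rim) standing in a low white tray 250 x 310 x 22 mm, fixed to the table. Origin: centre of the underside, on the table. Its own -x is the front, from which the lever sticks out; its own +x is the rear, where the lid is hinged along y; z up. Only its position and yaw differ between runs.
- lid (a joint): Black-framed clear flat lid, 206 x 264 x 12 mm, on the green box, hinged on the rear top edge. Radians: 0 shut, 1.10 fully open (front edge high, lid steep). It moves 2.44 times as far as the lever, has no spring or latch, and falls shut by its own weight if the lever is let go.
- lever (a joint): Steel lever arm with a black pad, on the front of the box, linked to the lid. Radians: 0 at rest (it slopes 0.25 rad upward away from the box), 0.45 fully pressed against its stop (then it slopes 0.20 rad downward). Pressing takes roughly 6 to 12 N downward at the middle of the pad as the lid lifts off, falling to 3 to 7 N near fully open; the weight of the lid brings the lever back up, so it follows fingers that rise slowly.
- lever_pad (a point): Middle of the top face of the lever's wide pressing pad (black plastic plate 100 mm wide along the box's y, 46 mm long, 10 mm thick); it moves with the lever. At rest 179 mm in front of the box's origin and 95 mm above the table, at full press 180 mm in front and 52 mm above the table, so the stroke is about 43 mm, nearly straight down. The box's front face with the 12 mm lever housing is 67 mm behind it. Frame: x along the lever towards the box, y along the pad's width.
- lever_pivot (a point): The lever's pivot, just inside the box front: 85 mm in front of the box's origin and 66 mm above the table, 97 mm from the pad's middle; the lever turns about the box's y axis.
- lid_edge (a point): Middle of the lid's front edge, half-way through its thickness, 127 mm above the table when shut, about 310 mm when fully open; it moves with the lid.
- bottle: Bystander: loose white bottle with a black cap, 60 mm diameter, 160 mm tall, standing on the table beside the box. Origin: centre of its underside.
- pot0: Bystander: loose black net pot with a seedling, 60 mm across the rim, 51 mm tall without leaves (about 85 mm with), on the table to one side of the lever. Origin: centre of its underside.
- pot1: Bystander: larger loose black net pot with a seedling, 75 mm across the rim, 64 mm tall without leaves (about 100 mm with), on the table to the other side of the lever. Origin: centre of its underside.

How it is judged:
By the outcome, as a careful person would: the job done as asked, in the order asked, and still so for the second after the job is handed in, with the robot touching nothing.
It also fails if it takes over 48 s, if anything falls off the work surface, if the arm or the gripper's body presses on something with over 40 N, if the wrist force passes 120 N, or if a joint passes its speed limit or range.

## Working session

There is one attempt and no reset: what is moved stays moved. The work goes in short steps, Python scripts to look and compute and a shell command to move; the robot and the scene stay as the last step left them, time stands still between calls to the robot, and variables do not carry over. Pictures are saved under pics/ and viewed, and the job is handed in when it is done.

```bash
mkdir -p pics; ls
python3 - <<'E'
from rig import *
import cv2,json
print(sense(), tcp_to_tips)
for n in("side","top","wrist"):
    p,d=grab_frame(n); cv2.imwrite(f"pics/{n}0.png",p); import numpy as np; np.save(f"pics/{n}0.npy",d)
    c=camera_info(n); np.save(f"pics/{n}0_T.npy",c["world_to_cam"]); print(n,c)
E
```

```text
pics
{'clock': 0.0, 'qpos': array([-1.33135428e+00,  3.53670160e-01,  1.63415394e+00,  1.49471002e-05,
        1.15521447e+00, -2.36490064e-03]), 'qvel': array([ 0.00087127, -0.0007426 ,  0.00039864,  0.00151717,  0.00104184,
        0.0008573 ]), 'joint_efforts': array([-2.03085765e-03, -6.05260062e+01, -3.42068946e+01, -9.49289961e-05,
        9.60917008e-03, -8.46439411e-05]), 'eef_pos': array([ 149.62663736, -606.57430987,  403.93929009]), 'tcp_rot': array([-3.14157557e+00,  1.44587807e-03, -1.32899542e+00]), 'contact_force': array([ 0.52975059,  0.57724937, -0.12854556]), 'wrist_torque': array([-0.04644254,  0.03372535,  0.03009665]), 'opening': 1.0029418672951607} 173.4
side {'vertical_fov': 45.55828156299766, 'cx': 263.1994095508815, 'cy': 185.4663348775967, 'world_to_cam': array([[-9.49409632e-01, -3.14015491e-01,  3.95235040e-03,
         5.48184743e+02],
       [-1.55406674e-01,  4.58853206e-01, -8.74815695e-01,
         1.78406179e+02],
       [ 2.72892132e-01, -8.31172669e-01, -4.84439757e-01,
         1.09527796e+03],
       [ 0.00000000e+00,  0.00000000e+00,  0.00000000
[... 232 characters left out ...]
  [-9.80989259e-01,  3.16005964e-02, -1.91471866e-01,
         5.78657710e+02],
       [ 1.92760346e-01,  4.45842490e-02, -9.80232469e-01,
         7.57148654e+02],
       [ 0.00000000e+00,  0.00000000e+00,  0.00000000e+00,
         1.00000000e+00]])}
wrist {'vertical_fov': 61.238175713448, 'cx': 260.2216374609258, 'cy': 188.21409102003724, 'world_to_cam': array([[ 2.37929765e-01, -9.71281724e-01, -1.11312194e-03,
        -6.23438427e+02],
       [-9.35316761e-01, -2.29428293e-01,  2.69342191e-01,
        -3.36814743e+01],
       [-2.61862529e-01, -6.30434026e-02, -9.63043896e-01,
         3.77753354e+02],
       [ 0.00000000e+00,  0.00000000e+00,  0.00000000e+00,
         1.00000000e+00]])}
```

View pics/side0.png

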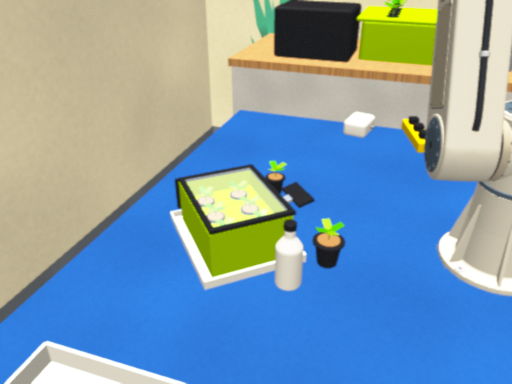

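View pics/top0.png

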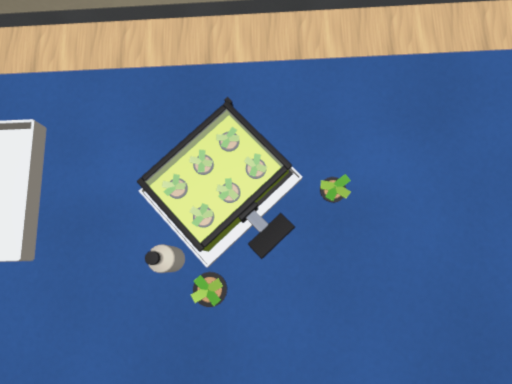

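The top view shows the lid frame (corners near (228,104), (291,167), (203,248) and (140,183)) and the black pad near (271,236). The pots are at (335,189) and (209,290), and the bottle is near (165,258).

```bash
cat > h.py <<'E'
import numpy as np, cv2
from rig import camera_info
def ray(n,uv,z):
    c=camera_info(n); f=192/np.tan(np.radians(c["vertical_fov"]/2)); T=c["world_to_cam"]
    R=T[:3,:3]; o=-R.T@T[:3,3]
    d=R.T@np.array([(uv[0]-c["cx"])/f,(uv[1]-c["cy"])/f,1]); return o+d*(z-o[2])/d[2]
def dep(n,uv,dm):
    c=camera_info(n); f=192/np.tan(np.radians(c["vertical_fov"]/2)); T=c["world_to_cam"]
    z=dm[int(uv[1]),int(uv[0])]
    p=np.array([(uv[0]-c["cx"])/f*z,(uv[1]-c["cy"])/f*z,z]); return T[:3,:3].T@(p-T[:3,3])
def proj(n,P):
    c=camera_info(n); f=192/np.tan(np.radians(c["vertical_fov"]/2)); T=c["world_to_cam"]
    p=T[:3,:3]@np.asarray(P,float)+T[:3,3]; return p[:2]/p[2]*f+[c["cx"],c["cy"]]
E
python3 - <<'E'
from h import *
im=cv2.imread("pics/top0.png"); d=np.load("pics/top0.npy")
m=(im.max(2)<60).astype(np.uint8)
n,l,s,c=cv2.connectedComponentsWithStats(m)
for i in range(1,n):
    if s[i,4]<60 or s[i,1]<50: continue
    pts=np.argwhere(l==i)[:,::-1].astype(np.float32)
    r=cv2.minAreaRect(pts); b=cv2.boxPoints(r)
    print(i,s[i],r)
    for z in (133,95):
        P=np.array([ray("top",q,z)[:2] for q in b]); print(z,P.round(0).tolist(),P.mean(0).round(1),[np.linalg.norm(P[k]-P[k-1]).round(0) for k in range(4)], np.degrees(np.arctan2(*(P[1]-P[0])[::-1])).round(1))
    print('depth c',dep("top",r[0],d).round(0))
for q in [(271,236),(162,258),(209,288),(335,190)]: print(q,dep("top",q,d).round(0))
E
```

```text
10 [ 138   98  153  152 1547] ((216.32461547851562, 176.81057739257812), (101.1502685546875, 124.1686019897461), 47.202598571777344)
133 [[603.0, 279.0], [787.0, 83.0], [613.0, -59.0], [444.0, 132.0]] [611.7 108.4] [np.float64(216.0), np.float64(268.0), np.float64(224.0), np.float64(255.0)] -46.9
95 [[612.0, 293.0], [806.0, 87.0], [623.0, -63.0], [445.0, 138.0]] [621.6 114. ] [np.float64(228.0), np.float64(283.0), np.float64(236.0), np.float64(268.0)] -46.9
depth c [609. 109. 129.]
15 [249 214  45  44 855] ((270.8890075683594, 235.33050537109375), (19.17623519897461, 44.91371536254883), 46.46879959106445)
133 [[467.0, 44.0], [528.0, -23.0], [498.0, -49.0], [438.0, 19.0]] [482.7  -2.3] [np.float64(38.0), np.float64(91.0), np.float64(39.0), np.float64(90.0)] -48.1
95 [[469.0, 47.0], [533.0, -25.0], [502.0, -52.0], [439.0, 19.0]] [485.8  -2.6] [np.float64(40.0), np.float64(96.0), np.float64(41.0), np.float64(95.0)] -48.1
depth c [485.  -2.  96.]
20 [146 253  14  11 129] ((152.5, 258.0), (10.0, 13.0), 90.0)
133 [[453.0, 253.0], [453.0, 226.0], [433.0, 225.0], [433.0, 252.0]] [443.  239.1] [np.float64(20.0), np.float64(27.0), np.float64(20.0), np.float64(27.0)] -91.4
95 [[455.0, 266.0], [454.0, 238.0], [433.0, 237.0], [434.0, 265.0]] [444.1 251.5] [np.float64(21.0), np.float64(28.0), np.float64(21.0), np.float64(28.0)] -91.4
depth c [442. 231. 157.]
(271, 236) [484.  -3.  94.]
(162, 258) [443. 221. 129.]
(209, 288) [379. 131.  91.]
(335, 190) [ 582. -146.   82.]
```

```bash
python3 -m creep '0 -1 -0.9 0 0; 0 -3 -2.8 0 -1; 0 -6 -5.6 0 -3; 0 -9 -8.4 0 -5; 0 -12 -11.2 0 -7; 0 -15 -14 0 -9; 0 -18 -16.8 0 -11; 0 -21 -19.5 0 -13; 0 -24 -22.3 0 -15; 0 -27 -25 0 -17; 0 -30 -27.8 0 -19; 0 -33 -30.5 0 -21; 0 -36 -33.3 0 -23; 0 -39 -36 0 -25; 0 -42 -38.8 0 -26; 0 -45 -41.6 0 -27; 0 -47.5 -43.9 0 -28; 0 -49.4 -45.7 0 -28; 0 -50.4 -46.6 0 -28; 0 -50.4 -46.6 0 -28'
python3 - <<'E'
from h import *
from rig import *
s=sense(); print(s['clock'],s['eef_pos'],s['tcp_rot'],s['contact_force'],s['opening'])
for n in("side","top","wrist"):
    p,d=grab_frame(n); cv2.imwrite(f"pics/{n}1.png",p); np.save(f"pics/{n}1.npy",d)
t=s['eef_pos']
for n in("side","wrist"): print(n,proj(n,[485,-2.5,95]),proj(n,[t[0],t[1],t[2]-173]))
E
```

```text
clock: 2.15
eef_pos: [481.4, -4.5, 404.5]
tcp_rot: [-3.141, 0.001, -0.838]
contact_force: [-0.3, -0.8, 0.1]
opening: 0.001
2.15 [481.36627734  -4.47883763 404.48742646] [-3.14118736e+00  1.26234130e-03 -8.38257608e-01] [-0.27734413 -0.84886733  0.08231163] 0.0007643864536001724
side [297.53118282 192.72011322] [301.42637939 144.18381399]
wrist [261.55975172 171.96729274] [260.34571731 243.95234491]
```

Run:
```python
import cv2,numpy as np
a=cv2.imread("pics/side1.png");b=cv2.imread("pics/wrist1.png")
cv2.imwrite("pics/c1.png",cv2.resize(np.hstack([a,b]),(800,300)))
cv2.imwrite("pics/w1.png",b)
```

```text
(no output)
```

View pics/c1.png

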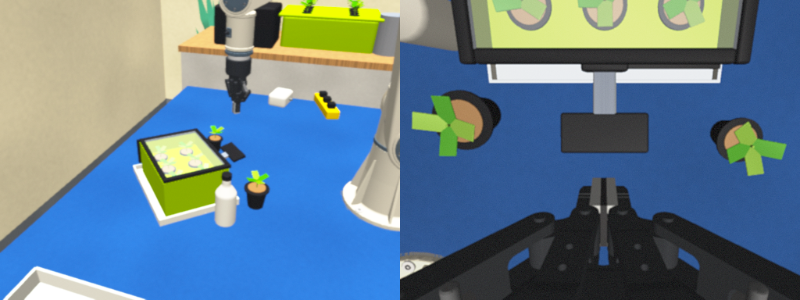

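View pics/wrist1.png

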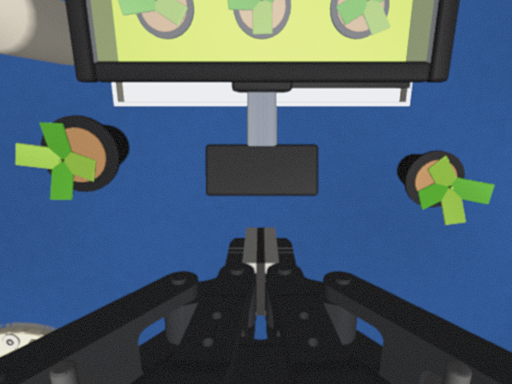

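The wrist view shows the pad centred near (262,170), square to the jaws, where I predicted it. The fingers are shut, so I'll go down.

```bash
python3 -m creep '0 0 0 0.6 0; 0 0 0 2 0; 0 0 0 4 0; 0 0 0 6 0; 0 0 0 8 0; 0 0 0 9.8 0; 0 0 0 11 0; 0 0 0 11.5 0; 0 0 0 11.5 0'; python3 -m creep '0 0 0 0.3 0; 0 0 0 0.6 0; 0 0 0 0.9 0; 0 0 0 1.2 0; 0 0 0 1.5 0; 0 0 0 1.8 0; 0 0 0 2.1 0; 0 0 0 2.3 0; 0 0 0 2.3 0; 0 0 0 2.3 0'
```

```text
clock: 3.2
eef_pos: [480.3, -6.6, 289.1]
tcp_rot: [3.141, 0.002, -0.841]
contact_force: [0.8, -0.6, 0.6]
opening: -0.001
clock: 4.2
eef_pos: [480.2, -6.8, 266.3]
tcp_rot: [3.14, 0.002, -0.841]
contact_force: [-3.4, -2.6, 8.2]
opening: -0.002
```

```bash
python3 -m creep '0 0 0 0.1 0; 0 0 0 0.3 0; 0 0 0 0.5 0; 0 0 0 0.7 0; 0 0 0 0.9 0; 0 0 0 1.1 0; 0 0 0 1.3 0; 0 0 0 1.5 0; 0 0 0 1.7 0; 0 0 0 1.9 0; 0 0 0 2.1 0; 0 0 0 2.3 0; 0 0 0 2.5 0; 0 0 0 2.7 0; 0 0 0 2.9 0; 0 0 0 3.1 0; 0 0 0 3.3 0; 0 0 0 3.5 0; 0 0 0 3.6 0; 0 0 0 3.7 0'; python3 -m creep '0 0 0 0.1 0; 0 0 0 0.2 0; 0 0 0 0.3 0; 0 0 0 0.3 0'
```

```text
clock: 6.2
eef_pos: [479.9, -6.9, 229.3]
tcp_rot: [3.139, 0.002, -0.841]
contact_force: [-2.8, -3.0, 3.8]
opening: 0.003
clock: 6.6
eef_pos: [480.1, -6.8, 226.2]
tcp_rot: [3.14, 0.002, -0.841]
contact_force: [0.3, 0.2, 3.1]
opening: 0.0
```

```bash
python3 -m creep '0 0 0 0.05 0; 0 0 0 0.1 0; 0 0 0 0.15 0; 0 0 0 0.15 0'; python3 -m creep '0 0 0 0.05 0; 0 0 0 0.1 0; 0 0 0 0.15 0; 0 0 0 0.15 0'
python3 - <<'E'
from h import *
from rig import *
for n in("side","top"):
    p,d=grab_frame(n); cv2.imwrite(f"pics/{n}2.png",p); np.save(f"pics/{n}2.npy",d)
a=cv2.imread("pics/side2.png");b=cv2.imread("pics/top2.png")
cv2.imwrite("pics/c2.png",cv2.resize(np.hstack([a,b]),(800,300)))
E
```

```text
clock: 7.0
eef_pos: [480.2, -6.8, 225.1]
tcp_rot: [3.14, 0.002, -0.841]
contact_force: [-3.5, -0.5, 10.8]
opening: 0.0
clock: 7.4
eef_pos: [480.2, -6.8, 224.7]
tcp_rot: [3.14, 0.002, -0.841]
contact_force: [-5.9, -1.2, 23.4]
opening: -0.001
```

View pics/c2.png

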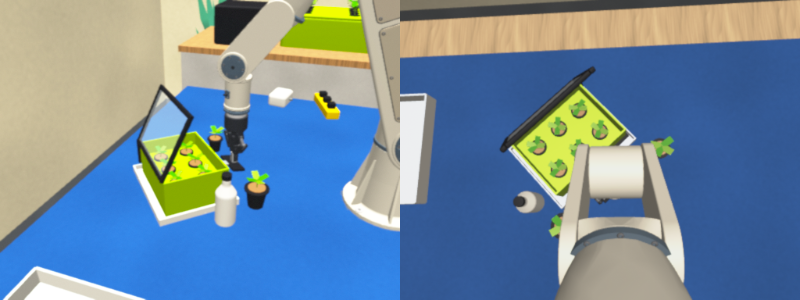

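The side view shows the lid standing steep, with its upper edge near (190,92) in the composite. The force jumped to 23 N without further travel, so the lever is on its stop. I'll hold it there.

```bash
python3 -m creep '0 0 0 0.1 0; 0 0 0 0.1 0; 0 0 0 0.1 0; 0 0 0 0.1 0; 0 0 0 0.1 0; 0 0 0 0.1 0; 0 0 0 0.1 0; 0 0 0 0.1 0; 0 0 0 0.1 0; 0 0 0 0.1 0; 0 0 0 0.1 0; 0 0 0 0.1 0; 0 0 0 0.1 0; 0 0 0 0.1 0; 0 0 0 0.1 0; 0 0 0 0.1 0; 0 0 0 0.1 0; 0 0 0 0.1 0; 0 0 0 0.1 0; 0 0 0 0.1 0'; python3 -m creep '0 0 0 0.1 0; 0 0 0 0.1 0; 0 0 0 0.1 0; 0 0 0 0.1 0; 0 0 0 0.1 0; 0 0 0 0.1 0; 0 0 0 0.1 0; 0 0 0 0.1 0; 0 0 0 0.1 0; 0 0 0 0.1 0; 0 0 0 0.1 0; 0 0 0 0.1 0; 0 0 0 0.1 0; 0 0 0 0.1 0; 0 0 0 0.1 0; 0 0 0 0.1 0; 0 0 0 0.1 0; 0 0 0 0.1 0; 0 0 0 0.1 0; 0 0 0 0.1 0'
python3 - <<'E'
from h import *
d=np.load("pics/side2.npy"); im=cv2.imread("pics/side2.png")
# expected lid edge fully open, z 310, yaw 41.7
c=np.radians(41.8)
b=np.array([481+184*np.cos(c),-6+184*np.sin(c)])
for th in (1.0,1.05,1.1):
    r=np.hypot(206,0); x=103-206*np.cos(th)-6*np.sin(th)*0; z=127+206*np.sin(th)
    print(th,proj("side",[b[0]+x*np.cos(c),b[1]+x*np.sin(c),z]).round(1))
m=(im.max(2)<60).astype(np.uint8); n,l,s,_=cv2.connectedComponentsWithStats(m)
for i in range(1,n):
    if s[i,4]>300: 
        p=np.argwhere(l==i); print(s[i],'top px',p[p[:,0].argmin()][::-1],'right',p[p[:,1].argmax()][::-1])
E
```

```text
clock: 9.5
eef_pos: [480.2, -6.8, 224.8]
tcp_rot: [3.14, 0.001, -0.841]
contact_force: [-6.0, -1.2, 21.7]
opening: -0.002
clock: 11.5
eef_pos: [480.2, -6.8, 224.8]
tcp_rot: [3.14, 0.001, -0.841]
contact_force: [-7.0, -1.7, 21.1]
opening: -0.001
1.0 [233.5 128.1]
1.05 [229.7 126.5]
1.1 [225.8 125. ]
[ 275    0   65   57 2195] top px [291   0] right [339   4]
[176 109  71 125 835] top px [206 109] right [246 150]
[288 150  28  56 809] top px [289 150] right [315 151]
[314 237  29  30 407] top px [315 237] right [342 240]
```

Held for over 4 s. The lid's front edge midpoint was measured near (226,129), and I predicted (226,125) for 1.10 rad. Now I'll let it up slowly.

```bash
python3 -m creep '0 0 0 0 0; 0 0 0 -0.07 0; 0 0 0 -0.2 0; 0 0 0 -0.35 0; 0 0 0 -0.5 0; 0 0 0 -0.65 0; 0 0 0 -0.8 0; 0 0 0 -0.95 0; 0 0 0 -1.1 0; 0 0 0 -1.25 0; 0 0 0 -1.4 0; 0 0 0 -1.55 0; 0 0 0 -1.7 0; 0 0 0 -1.85 0; 0 0 0 -2 0; 0 0 0 -2.15 0; 0 0 0 -2.3 0; 0 0 0 -2.45 0; 0 0 0 -2.6 0; 0 0 0 -2.75 0'; python3 -m creep '0 0 0 -0.15 0; 0 0 0 -0.3 0; 0 0 0 -0.45 0; 0 0 0 -0.6 0; 0 0 0 -0.75 0; 0 0 0 -0.9 0; 0 0 0 -1.03 0; 0 0 0 -1.14 0; 0 0 0 -1.24 0; 0 0 0 -1.34 0; 0 0 0 -1.44 0; 0 0 0 -1.54 0; 0 0 0 -1.64 0; 0 0 0 -1.74 0'
```

```text
clock: 13.5
eef_pos: [480.6, -6.5, 252.7]
tcp_rot: [3.141, 0.001, -0.841]
contact_force: [-2.8, 0.7, 5.8]
opening: -0.002
clock: 14.9
eef_pos: [482.3, -5.7, 271.2]
tcp_rot: [-3.137, -0.001, -0.842]
contact_force: [2.5, 6.4, 5.6]
opening: -0.004
```

```bash
python3 -m creep '0 0 0 -0.1 0; 0 0 0 -0.2 0'
python3 - <<'E'
from h import *
from rig import *
s=sense();print(s['eef_pos'],s['contact_force'],s['wrist_torque'])
for n in("side","wrist"):
    p,d=grab_frame(n); cv2.imwrite(f"pics/{n}3.png",p); np.save(f"pics/{n}3.npy",d)
a=cv2.imread("pics/side3.png")[80:280,150:400];b=cv2.imread("pics/wrist3.png")
cv2.imwrite("pics/c3.png",np.hstack([cv2.resize(a,(400,320)),cv2.resize(b,(400,320))]))
E
```

```text
clock: 15.1
eef_pos: [482.8, -5.6, 273.4]
tcp_rot: [-3.136, -0.002, -0.842]
contact_force: [0.1, 0.9, 0.6]
opening: 0.003
[482.83256364  -5.5788191  273.42736205] [0.10835133 0.86274743 0.58518015] [ 0.0250732  -0.01561389 -0.02621132]
```

View pics/c3.png

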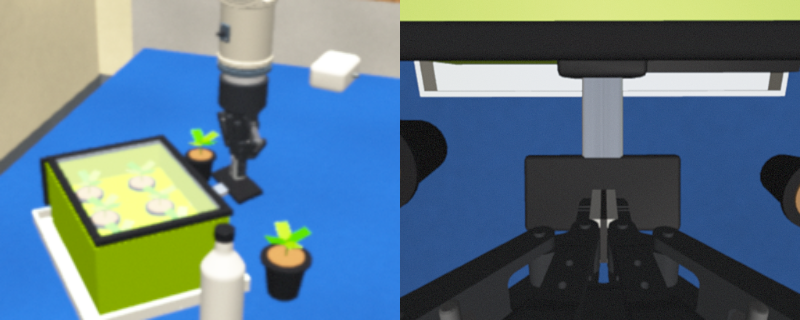

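The lid looks shut in the side view and contact force is near zero. I'll move clear.

```bash
python3 -m creep '0 0 0 -0.2 0; 0 0 0 -0.5 0; 0 0 0 -1 0; 0 0 0 -2 0; 0 0 0 -3.5 0; 0 0 0 -5.5 0; 0 0 0 -7.5 0; 0 0 0 -9.5 0; 0 0 0 -11.5 0; 0 0 0 -13 0; 0 0 0 -14 0; 0 0 0 -14 0'; python3 -m creep '0 1 0 0 0; 0 3 0 0 0; 0 6 0 0 0; 0 9 0 0 0; 0 12 0 0 0; 0 15 0 0 0; 0 18 0 0 0; 0 21 0 0 0; 0 24 0 0 0; 0 27 0 0 0; 0 29 0 0 0; 0 30 0 0 0; 0 30 0 0 0; 0 30 0 0 0'
python3 - <<'E'
from h import *
from rig import *
s=sense();print(s['eef_pos'],s['contact_force'])
for n in("side","top"):
    p,d=grab_frame(n); cv2.imwrite(f"pics/{n}4.png",p); np.save(f"pics/{n}4.npy",d)
a=cv2.imread("pics/side4.png");b=cv2.imread("pics/top4.png")
cv2.imwrite("pics/c4.png",cv2.resize(np.hstack([a,b]),(800,300)))
for q in [(271,236),(216,177),(162,258),(209,288),(335,190),(247,207),(190,236)]: print(q,dep("top",q,d).round(0),dep("top",q,np.load("pics/top0.npy")).round(0))
a0=cv2.imread("pics/side0.png"); df=cv2.absdiff(a,a0).max(2); print("side diff in scene",(df[160:300,160:300]>40).sum())
E
```

```text
clock: 16.4
eef_pos: [482.1, -6.1, 414.9]
tcp_rot: [-3.134, -0.003, -0.842]
contact_force: [-1.0, 0.9, 0.4]
opening: -0.001
clock: 17.8
eef_pos: [681.5, -230.0, 414.9]
tcp_rot: [-3.135, -0.002, -0.842]
contact_force: [-0.3, -0.5, 0.6]
opening: -0.001
[ 681.54044438 -229.99463652  414.92304887] [-0.31075474 -0.47641059  0.62603813]
(271, 236) [484.  -3.  95.] [484.  -3.  94.]
(216, 177) [609. 110. 129.] [608. 109. 130.]
(162, 258) [443. 222. 126.] [443. 221. 129.]
(209, 288) [379. 130.  92.] [379. 131.  91.]
(335, 190) [ 583. -147.   79.] [ 582. -146.   82.]
(247, 207) [542.  45. 132.] [542.  45. 133.]
(190, 236) [485. 163. 133.] [486. 163. 132.]
side diff in scene 0
```

View pics/c4.png

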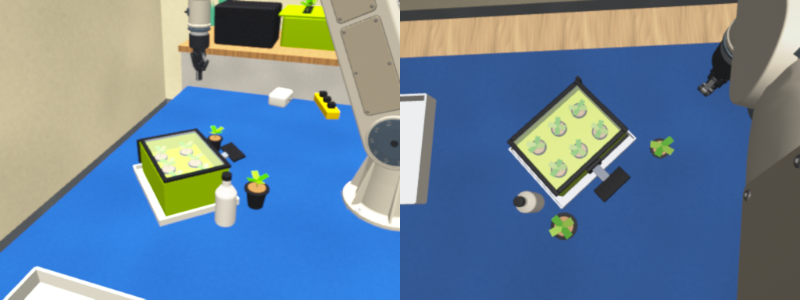

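The lid is shut, the lever is at rest, nothing has moved, and the arm is clear.

```bash
python3 -c "
from rig import *
print(sign_off())"
```

```text
the job is handed in; nothing more can be done
None
```

I pressed the lever with shut fingertips until the lid stood fully open, held it for more than 4 s, and let it back up over about 3.3 s. I then moved clear and handed the job in at about 18 s.

- **Open:** The lever was on its stop, with the force rising to about 23 N and no further travel. The lid edge in the side view was within about 4 pixels of where 1.10 rad should put it.
- **Shut:** Fingertip contact fell to about zero as the lid closed. I saw the lid at points along the release, not continuously, but the force readings showed the lever still against the fingers until the end.
- **Final check:** The side view of the box, bottle and pots matches the starting picture with no changed pixels. Depth readings from the top camera agree with the start to within about 3 mm, so the lid and lever are back at rest and the bottle and pots have not moved. The robot is touching nothing.
- **Oddity:** Near the end of the release there was a short sideways force of about 6 N on the tool and a drift of about 2 mm. It went away once the fingers left the pad.

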